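# Zero the bench scale for the mixing bowl

## Robot

A 6-joint arm with a two-finger parallel gripper is mounted at the origin on the work surface. World frame = base frame: x ahead of the robot, y to its left, z up, the work surface at z = 0. Lengths are in mm, angles in degrees, forces in N, time in s.
With the tool pointing down it reaches from about 375 to 975 mm from the base axis. Payload 3.8 kg.
Tool frame: the origin (TCP) lies midway between the tips of the shut fingers; the grasp point (between the pads) lies 19 mm behind it (grip_depth is the distance from the TCP to the grasp point, in mm); z points along the fingers, y is the line along which they close (so a half turn about z gives the same grasp; the last joint's range is limited). The gripper opens to 88 mm and grips with 3 to 60 N. Pads are 18 mm wide; open, the fingers measure 123 mm over their backs; the gripper's body (75 mm by 187 mm) begins 45 mm behind the grasp point.
Start: joints at [74.834, 15.12, 91.902, -0, 72.978, -2.114], TCP at [152.437, 657.557, 238.706] pointing down, gripper open.
Joint ranges: [-150.88, 150.88], [-54.13, 125.18], [17.81, 147.31], [-75.09, 255.09], [0, 152.58], [-146.25, 146.25]. Speed limits (degrees/s): [147.25, 147.25, 180, 180, 180, 180].

## Interface

Orientations are given as a 3x3 rotation matrix whose columns are the frame's x, y, z axes.
In Python, from plant import state, snapshot, calibration, hand_in, grip_depth gives the robot as it stands.
- The arm moves only by the shell command python3 -m creep 'ROWS' [FORCE]. ROWS is JSON, one flat list of numbers, 5 for each row, row after row: the shift along the tool's x, y, z in mm, then the turn about the tool's z in rad, then the opening in per cent of the stroke, from 0 (shut) to 100 (fully open). In form: [x, y, z, turn, jaw, x, y, z, turn, jaw, ...]. A call has 1 to 12 rows; each row is the pose to reach, as a shift and turn from the pose commanded when the call began, along the tool's axes at that moment; what a row does not reach only later rows make up. A row lasts 1/12 s, in which the tool goes at most 41.7 mm and 7.16 degrees, less where a joint would pass 70% of its speed; a pose out of reach is approached as far as the arm can. A call with a gripper value outside its range is refused whole. The fingers move at their own pace and stop on an object; FORCE is the grip in N (left out, the last holds). Time passes only in rows, so rows that repeat a pose let the fingers close. It gives the time, the measured TCP pose, the force, the opening and the grip force at its end, in the units of the state.
- state(): the state, without advancing time (a new reading comes with each control period).
- snapshot(name): name is "scene" or "top" or "wrist"; returns the picture (480x640x3 uint8, red, green, blue); there is no depth.
- calibration(name): a dict with "fx", "fy", "cx", "cy" (pixels), "pose" (4x4, takes a point from camera to world coordinates). Camera axes: x right, y down, z forward; pixel columns grow to the right and rows downward; lengths in mm; the calibration is good to about 2 mm. A picture is of the moment at which its call begins: read the wrist's pose just before it. calibration takes no time and is no camera call; for the wrist camera it gives the pose at the moment of the call.
- hand_in(): hands the job in; it is judged then, once.
The state is a dict: "time_s": time; "joints": joint angles; "dq": joint speeds; "effort": joint torques, N m; "tcp_pos": TCP position; "ee_rot": TCP orientation; "force": force on the tool from outside, world axes, zero at the start; "ft_torque": the same for the moment, N m; "opening": finger opening in mm; "grip_force": force on a finger pad.
Only numpy, scipy, OpenCV 4.12 (cv2) and the standard library are available. Lean on these libraries where they do the work, as an engineer would, in place of code of your own. Each camera call takes 0.05 s, during which the arm holds its last target. There are 200 camera calls.

## Task

Get the kitchen scale ready to weigh into the steel bowl that stands on its pan: switch the scale on at the rocker at the left end of its sloping console, then press the grams key, the round key next to the rocker, and then press the long tare bar to zero out the bowl. Press each one fully home with your fingertips, keeping the rest of your hand off the scale, and let go of it before the next. Pick nothing up, leave the other round key (pounds) alone, do not touch the pan or the bowl, and leave the jar, cup, muffin tin and tub where they are.

Things in the scene. Friction and masses are not known exactly. Their poses are not given: they have to be found in the camera images.
- scale: White catering bench scale, 320 mm deep (x), 320 mm wide (y), 70 mm high without its pan, fixed on the steel table. Origin: centre of its underside, on the table; x points from front to back, away from the operator, y to the operator's left, z up; turned about z only. Its front 120 mm is a console sloping up away from the operator at 15 degrees, from 35 mm high at the front lip to 67 mm.
- console: Face of the sloping console, frame tilted 15 degrees with it: x up the slope, y to the operator's left, z its outward normal; origin on the face at 119 mm in front of the scale's origin, 46 mm above the table. The controls stand in one row along its y: black rocker at 0.122 m, round grams key 0.058, round pounds key 0.004, long tare bar -0.082. Bezels and display stand up to 4 mm proud.
- pan: Flat stainless weighing pan, 200 mm (x) by 300 mm (y), 8 mm thick, fixed on the scale behind the console; origin: centre of its underside, 70 mm above the table and 65 mm behind the scale's origin. Its front edge is 84 mm behind the row of controls. Not to be touched.
- rocker (a joint): Black power rocker, left end of the console: V-shaped paddle, 40 mm long up the slope, 26 mm wide, pivoting across its middle. 0 = off: near half (to the operator) sticks up, far half parallel to the console; 0.32 rad = on: near half down, parallel to the console, 7 mm above it. Stiff: stays where it is left. A push of about 2.5 N amid the near half tips it over to a firm stop.
- rocker_near (a point): Where to press the rocker: on the upper face of its near half, 13 mm from the pivot towards the operator; moves with the rocker. While off it lies about 11 mm above the console face and goes down about 4 mm along the console's normal. With the rocker off its axes are the console's. Fingers reaching past the pivot onto the far half hinder it.
- grams (a joint): Travel of the round grams key into the console: 0 = up, 0.005 m = fully home. Sprung: it starts to move at 1.5 N, is fully home at 5 N against a firm stop, and comes back up when let go.
- grams_top (a point): Centre of the top of the round grams key (24 mm diameter, grey plastic, second control from the left), 11 mm above the console surface when up; z is the console's normal, along which the key travels; y is the scale's y.
- pounds (a joint): Travel of the round pounds key: as the grams key, 0 = up, 0.005 m = home. Not to be pressed.
- pounds_top (a point): Centre of the top of the round pounds key (24 mm diameter, grey, third from the left, 54 mm to the right of the grams key, of the same shape).
- tare (a joint): Travel of the long tare bar into the console: 0 = up, 0.005 m = fully home; sprung as the grams key (1.5 N to start, 5 N fully home).
- tare_top (a point): Centre of the top of the tare bar (26 mm up the slope by 60 mm across, grey plastic, at the right end of the row), 11 mm above the console surface when up; z is the console's normal, along which it travels; y is the scale's y.
- bowl: Steel mixing bowl, 176 mm across the rim, 80 mm high, standing loose on the middle of the pan (rim 158 mm above the table); origin: centre of its foot. To be left standing there untouched.
- jar: Closed baking-powder jar, 60 mm diameter, 78 mm high, standing on the table beside the console, to its left or right; origin: centre of its foot. Bystander.
- cup: Small aluminium measuring cup, 68 mm across the rim, 60 mm high, standing on the table beside the console, on the other side from the jar; origin: centre of its foot. Bystander.
- tin: Dark steel four-hole muffin tin, 180 by 180 by 32 mm, some holes lined with paper cases, lying on the table beside the pan, to its left or right; origin: centre of its underside. Bystander.
- tub: Clear food tub with a blue clip lid, 142 by 172 by 72 mm, on the table beside the pan, on the other side from the muffin tin; origin: centre of its underside. Bystander.

How it is judged:
By the outcome, as a careful person would: the job done as asked, in the order asked, and still so for the second after the job is handed in, with the robot touching nothing.
It also fails if it takes over 48 s, if anything falls off the work surface, if the arm or the gripper's body presses on something with over 40 N, if the wrist force passes 120 N, or if a joint passes its speed limit or range.

## Working session

There is one attempt and no reset: what is moved stays moved. The work goes in short steps, Python scripts to look and compute and a shell command to move; the robot and the scene stay as the last step left them, time stands still between calls to the robot, and variables do not carry over. Pictures are saved under pics/ and viewed, at most 10 in all, crops included, and the job is handed in when it is done.

```bash
mkdir -p pics
python3 - <<'E'
from plant import *
import cv2,numpy as np
for n in("top","scene"):
    c=calibration(n);print(n,c["fx"],c["fy"],c["cx"],c["cy"],np.round(c["pose"],3).tolist())
    cv2.imwrite(f"pics/{n}.png",snapshot(n)[:,:,::-1])
s=state();print(s["time_s"],np.round(s["ee_rot"],3).tolist(),s["opening"],grip_depth)
E
```

```text
top 598.1968284624808 598.1968284624808 320.2771321967113 232.8248807477665 [[-0.011, -0.998, 0.057, 500.818], [-1.0, 0.012, 0.019, 5.912], [-0.019, -0.057, -0.998, 1186.393], [0.0, 0.0, 0.0, 1.0]]
scene 441.9155745677287 441.9155745677287 316.79439554255566 243.69463806460098 [[0.517, 0.454, -0.726, 1301.799], [0.856, -0.263, 0.445, -400.461], [0.011, -0.852, -0.524, 592.284], [0.0, 0.0, 0.0, 1.0]]
0.1 [[-0.974, 0.226, -0.0], [0.226, 0.974, -0.002], [0.0, -0.002, -1.0]] 88.08080252908111 18.700000000000003
```

View pics/top.png

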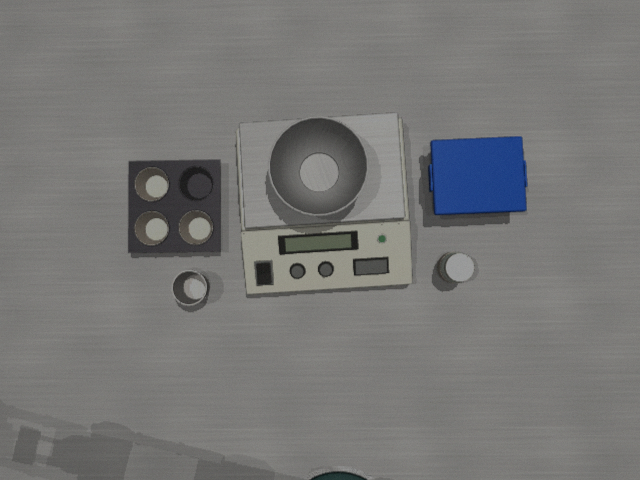

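View pics/scene.png

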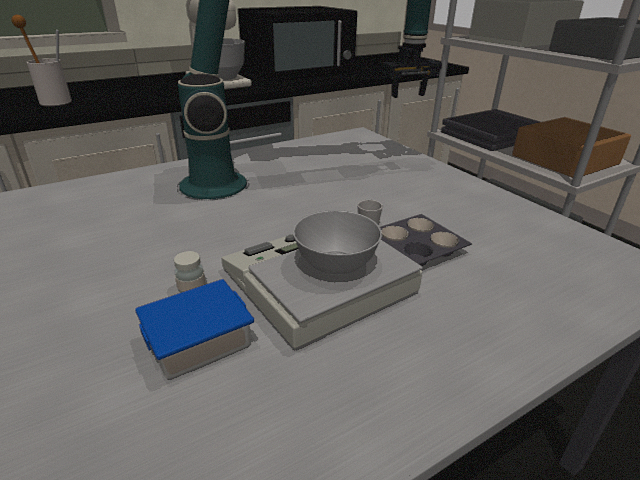

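The top view shows the scale with its console toward the robot. The rocker is at about (264,273), grams (297,271), pounds (326,269) and tare (371,266). The cup is left of the console and the jar right of it. I'll enlarge the console.

Run:
```python
import cv2
i=cv2.imread("pics/top.png")[215:305,230:420]
cv2.imwrite("pics/c1.png",cv2.resize(i,None,fx=4,fy=4,interpolation=cv2.INTER_CUBIC))
```

```text
(no output)
```

View pics/c1.png

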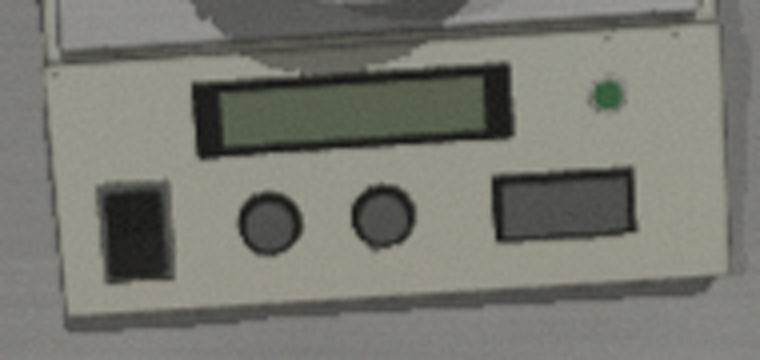

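```bash
cat > h.py <<'E'
import numpy as np,json
from plant import *
def ray(c,u,v,z):
    P=np.array(c["pose"]);d=P[:3,:3]@[(u-c["cx"])/c["fx"],(v-c["cy"])/c["fy"],1]
    return P[:3,3]+d*(z-P[2,3])/d[2]
def fit(loc,w):
    A=np.array(loc)[:,:2]@[1,1j];B=np.array(w)[:,:2]@[1,1j]
    a=A-A.mean();b=B-B.mean();r=(np.conj(a)@b);r/=abs(r);t=B.mean()-r*A.mean()
    return r,t,np.abs(r*A+t-B)
S,C=np.sin(np.radians(15)),np.cos(np.radians(15))
def con(x,y,z): return np.array([-119+x*C-z*S,y,46+x*S+z*C])   # console->scale
def goal(cx,y,cz):
    "shift (tool axes) putting the TCP at console point, from present pose"
    r,t=[complex(*q) for q in json.load(open("fit.json"))]
    p=con(cx,y,cz);q=r*complex(p[0],p[1])+t;s=state();R=np.array(s["ee_rot"])
    yaw=np.degrees(np.angle(r));ty=np.degrees(np.arctan2(R[1,1],R[0,1]))
    w=np.array([q.real,q.imag,p[2]])
    print("goal",w.round(1),"shift",(R.T@(w-s["tcp_pos"])).round(1),"tool y",ty.round(2),"scale y",(90+yaw).round(2))
E
python3 - <<'E'
from h import *
c=calibration("top")
px=[(138,232),(270,223),(383,216),(565,205)];loc=[con(0,122,7),con(0,58,11),con(0,4,11),con(0,-82,11)]
w=[ray(c,230+u/4-.375,215+v/4-.375,l[2]) for (u,v),l in zip(px,loc)]
r,t,e=fit(loc,w);print(np.round(w,1).tolist(),np.degrees(np.angle(r)),t,e.round(1))
json.dump([(r.real,r.imag),(t.real,t.imag)],open("fit.json","w"))
goal(-22,122,60)
E
```

```text
[[491.9, 134.3, 52.8], [495.5, 71.5, 56.6], [498.2, 18.1, 56.6], [502.4, -67.6, 56.6]] 3.2140072334172727 (619.7898851315982+20.41876980300205j) [1.2 0.6 0.6 0.8]
goal [457.4 133.5  98.3] shift [-415.4 -440.8  140.1] tool y 76.95 scale y 93.21
```

```bash
python3 -m creep '[-415,-441,50,-0.284,0,-415,-441,50,-0.284,0,-415,-441,50,-0.284,0,-415,-441,50,-0.284,0,-415,-441,50,-0.284,0,-415,-441,50,-0.284,0,-415,-441,50,-0.284,0,-415,-441,50,-0.284,0,-415,-441,50,-0.284,0,-415,-441,50,-0.284,0,-415,-441,50,-0.284,0,-415,-441,50,-0.284,0]' 
python3 -c "
from h import *
goal(-22,122,80)"
```

```text
time_s: 1.1
tcp_pos: [403.4, 225.0, 197.2]
ee_rot: [[-0.998, -0.056, -0.0], [-0.056, 0.998, 0.0], [0.0, 0.0, -1.0]]
force: [0.4, -0.9, -0.6]
opening: 10.3
grip_force: 0.0
goal [452.2 133.2 117.6] shift [-43.6 -94.4  79.7] tool y 93.24 scale y 93.21
```

```bash
python3 -m creep '[-44,-94,40,0,0,-44,-94,40,0,0,-44,-94,40,0,0,-44,-94,40,0,0,-44,-94,40,0,0,-44,-94,40,0,0,-44,-94,40,0,0]' 
python3 -c "
from h import *
import cv2
c=calibration('wrist');json.dump({k:np.array(v).tolist() for k,v in c.items()},open('w1.json','w'))
cv2.imwrite('pics/w1.png',snapshot('wrist')[:,:,::-1])
goal(-22,122,60)
P=np.linalg.inv(np.array(c['pose']))
r,t=[complex(*q) for q in json.load(open('fit.json'))]
for l in (con(0,122,7),con(-13,122,11),con(0,58,11),con(0,4,11)):
  q=r*complex(l[0],l[1])+t;p=P@[q.real,q.imag,l[2],1];print((p[:2]/p[2]*c['fx']+[c['cx'],c['cy']]).round(1))
print(np.round(c['pose'],2).tolist())
"
```

```text
time_s: 1.68
tcp_pos: [452.2, 136.6, 158.0]
ee_rot: [[-0.998, -0.057, 0.001], [-0.057, 0.998, 0.001], [-0.001, 0.001, -1.0]]
force: [0.4, 0.6, -0.9]
opening: 0.6
grip_force: 0.0
goal [457.4 133.5  98.3] shift [-4.9 -3.6 59.9] tool y 93.32 scale y 93.21
[315.6 287.5]
[315.5 269.8]
[223.4 288.4]
[145.7 288.4]
[[-0.06, 0.96, 0.29, 377.31], [1.0, 0.05, 0.02, 131.88], [0.0, 0.29, -0.96, 303.88], [0.0, 0.0, 0.0, 1.0]]
```

View pics/w1.png

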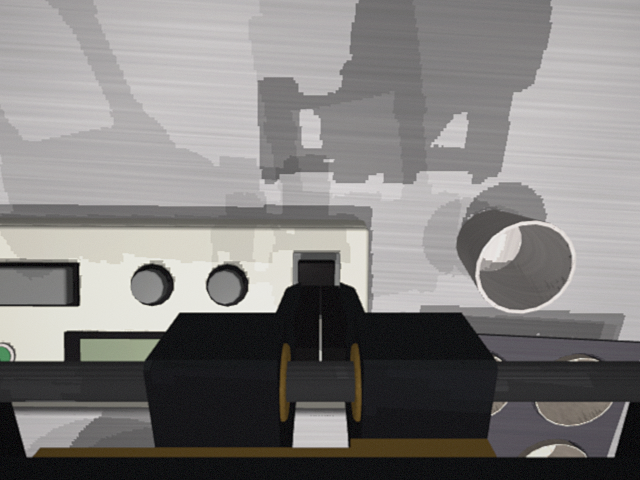

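The wrist view (operator side at the top) shows the rocker at about (318,270), grams (227,284) and pounds (152,284), a few pixels off the prediction. The shut fingertip is near (320,290). I'll zoom in on the row.

Run:
```python
import cv2
i=cv2.imread("pics/w1.png")[200:350,120:380]
cv2.imwrite("pics/c2.png",cv2.resize(i,None,fx=3,fy=3,interpolation=cv2.INTER_CUBIC))
```

```text
(no output)
```

View pics/c2.png

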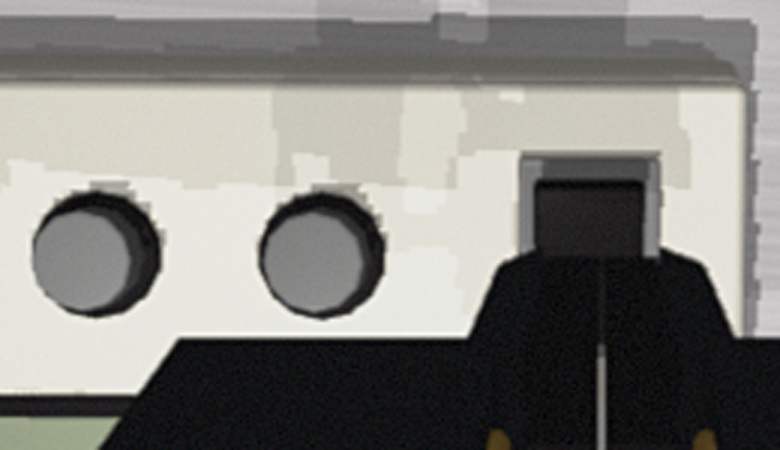

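The key tops are at (224,287) and (147,287), and the rocker is centred on column 316. All agree with the fit to about 1 mm, so I'll use it.

```bash
python3 -c "
from h import *
goal(-20,122.5,22);goal(-20,122.5,9.3)"
```

```text
goal [469.1 134.7  62.1] shift [-16.6  -3.2  96.1] tool y 93.32 scale y 93.21
goal [472.4 134.8  49.8] shift [-19.9  -3.2 108.4] tool y 93.32 scale y 93.21
```

```bash
python3 -m creep '[-17,-3,35,0,0,-17,-3,65,0,0,-17,-3,95,0,0,-17,-3,95,0,0,-17,-3,95,0,0,-17,-3,95,0,0]' 
python3 -c "
from h import *
goal(-20,122.5,22);goal(-20,122.5,9.3)"
```

```text
time_s: 2.23
tcp_pos: [470.3, 134.5, 64.0]
ee_rot: [[-0.998, -0.058, 0.002], [-0.058, 0.998, 0.0], [-0.002, 0.0, -1.0]]
force: [0.5, -0.1, 0.0]
opening: 0.5
grip_force: 0.0
goal [469.1 134.7  62.1] shift [1.1 0.2 2. ] tool y 93.3 scale y 93.21
goal [472.4 134.8  49.8] shift [-2.1  0.2 14.2] tool y 93.3 scale y 93.21
```

```bash
python3 -m creep '[0,0,4,0,0,0,0,6,0,0,-1,0,8,0,0,-1,0,10,0,0,-1,0,12,0,0,-2,0,14,0,0,-2,0,15,0,0,-2,0,15,0,0]' 
python3 -c "
from h import *
goal(-20,122.5,9.3)"
```

```text
time_s: 2.9
tcp_pos: [471.3, 133.8, 49.2]
ee_rot: [[-0.998, -0.056, -0.001], [-0.056, 0.998, 0.0], [0.001, 0.0, -1.0]]
force: [-7.2, -0.6, 16.5]
opening: 0.4
grip_force: 9.0
goal [472.4 134.8  49.8] shift [-1.1  1.  -0.6] tool y 93.21 scale y 93.21
```

Firm contact at the expected height (18 N). I'll lift, check the rocker, and move toward grams.

```bash
python3 -m creep '[0,0,-15,0,0,2,0,-45,0,0,20,0,-70,0,0,30,-30,-70,0,0,30,-60,-70,0,0,30,-64,-70,0,0,30,-64,-70,0,0]' 
python3 -c "
from h import *
import cv2
i=snapshot('wrist')[:,:,::-1]
cv2.imwrite('pics/w2.png',i)
goal(-20,122.5,9.3);goal(-9.5,58.5,22)"
```

```text
time_s: 3.48
tcp_pos: [445.1, 66.8, 117.6]
ee_rot: [[-0.999, -0.053, 0.0], [-0.053, 0.999, -0.0], [-0.0, -0.0, -1.0]]
force: [0.6, -0.0, -1.0]
opening: 0.2
grip_force: 0.0
goal [472.4 134.8  49.8] shift [-30.8  65.6  67.6] tool y 93.08 scale y 93.21
goal [482.9  71.3  64.8] shift [-37.8   1.6  52.6] tool y 93.08 scale y 93.21
```

View pics/w2.png

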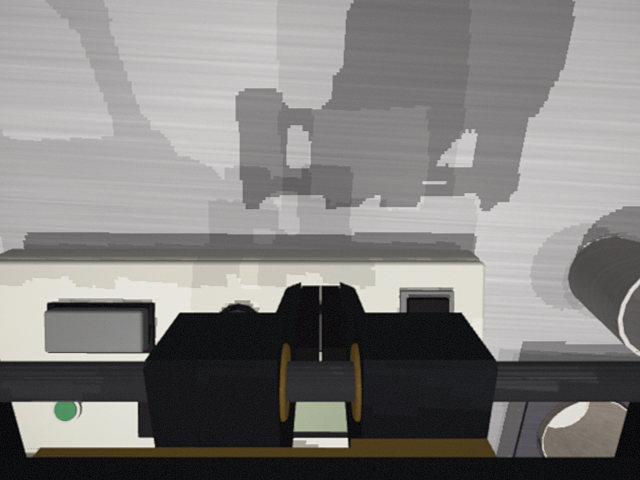

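The gripper hides most of the rocker at (428,300). I'll back off toward the operator for a clear view before pressing the next key.

```bash
python3 -m creep '[20,0,-15,0,0,40,0,-30,0,0,60,0,-40,0,0,60,0,-40,0,0,60,0,-40,0,0]' 
python3 -c "
from h import *
import cv2
a=snapshot('top')[215:305,230:420,::-1];b=snapshot('wrist')[200:460,200:500,::-1]
f=lambda i:cv2.resize(i,(760,int(i.shape[0]*760/i.shape[1])),interpolation=cv2.INTER_CUBIC)
o=np.vstack([f(a),f(b)]);o=cv2.resize(o,None,fx=.58,fy=.58)
cv2.imwrite('pics/w3.png',o);print(o.shape)
goal(-9.5,58.5,60);goal(-9.5,58.5,22)"
```

```text
time_s: 3.95
tcp_pos: [385.6, 65.5, 157.8]
ee_rot: [[-0.998, -0.057, 0.002], [-0.057, 0.998, 0.001], [-0.002, 0.0, -1.0]]
force: [0.5, -0.2, -0.3]
opening: 0.3
grip_force: 0.0
(590, 441, 3)
goal [473.   70.8 101.5] shift [-87.4   0.6  55.7] tool y 93.26 scale y 93.21
goal [482.9  71.3  64.8] shift [-97.2   0.6  92.4] tool y 93.26 scale y 93.21
```

View pics/w3.png

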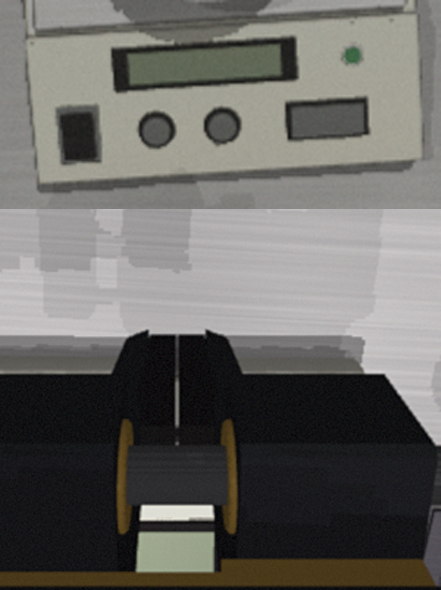

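The top view is clear of the arm, so I'll compare the rocker before and after, enlarged.

```bash
python3 -c "
from h import *
import cv2
a=cv2.imread('pics/top.png')[255:290,250:280];b=snapshot('top')[255:290,250:280,::-1]
f=lambda i:cv2.resize(np.clip(i*2.5,0,255).astype(np.uint8),None,fx=12,fy=12,interpolation=cv2.INTER_CUBIC)
cv2.imwrite('pics/r.png',np.hstack([f(a),f(b)]))
for i in(a,b): print(i[6:30,12:18].mean((1,2)).round().astype(int))"
```

```text
[82 61 37 31 30 33 30 31 31 31 31 29 33 34 35 34 35 36 34 35 36 34 34 54]
[89 86 60 36 32 33 31 32 34 33 31 31 30 32 33 33 30 33 32 32 31 32 38 76]
```

View pics/r.png

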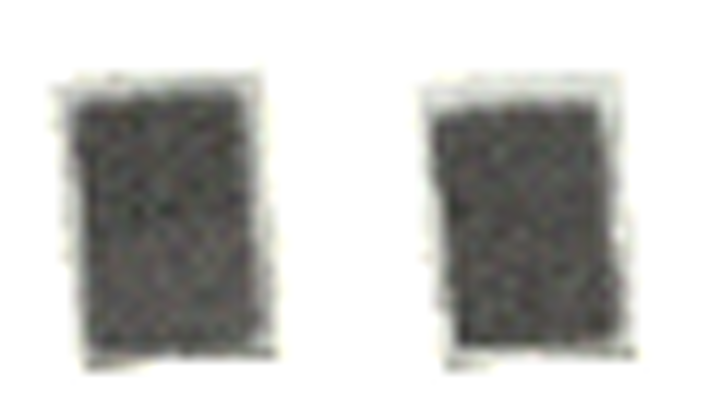

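The rocker has changed: the near half's brightness dropped from 35 to 32, level with the far half's earlier value, and both end edges have shifted. It's over. Now grams.

```bash
python3 -m creep '[-40,0,15,0,0,-80,0,40,0,0,-97,0,70,0,0,-97,0,92,0,0,-97,0,92,0,0,-97,0,92,0,0,-97,0,92,0,0]' 
python3 -c "
from h import *
goal(-9.5,58.5,22);goal(-9.5,58.5,8.3)"
```

```text
time_s: 4.68
tcp_pos: [482.1, 70.2, 65.7]
ee_rot: [[-0.998, -0.056, -0.001], [-0.056, 0.998, -0.0], [0.001, -0.0, -1.0]]
force: [-0.4, -0.2, 0.7]
opening: 0.3
grip_force: 0.0
goal [482.9  71.3  64.8] shift [-0.8  1.1  0.9] tool y 93.22 scale y 93.21
goal [486.4  71.5  51.6] shift [-4.3  1.1 14.1] tool y 93.22 scale y 93.21
```

```bash
python3 -m creep '[-1,1,4,0,0,-2,1,7,0,0,-3,1,9,0,0,-3,1,11,0,0,-4,1,13,0,0,-4,1,14,0,0,-5,1,15,0,0,-5,1,15,0,0,-5,1,15,0,0]' 
python3 -c "
from h import *
goal(-9.5,58.5,8.3)"
```

```text
time_s: 5.43
tcp_pos: [487.2, 71.5, 51.8]
ee_rot: [[-0.998, -0.056, -0.0], [-0.056, 0.998, 0.0], [0.0, 0.0, -1.0]]
force: [-3.5, 0.1, 10.1]
opening: 0.7
grip_force: 5.7
goal [486.4  71.5  51.6] shift [0.8 0.1 0.2] tool y 93.22 scale y 93.21
```

```bash
python3 -m creep '[0,0,1,0,0,0,0,1,0,0,0,0,1,0,0]'; python3 -m creep '[1,0,-5,0,0,4,0,-15,0,0,4,0,-40,0,0,4,0,-70,0,0,4,-40,-70,0,0,4,-80,-70,0,0,4,-120,-70,0,0,4,-140,-70,0,0,4,-140,-70,0,0,4,-140,-70,0,0]'
python3 -c "
from h import *
goal(-9.5,-81.5,22);goal(-9.5,-81.5,8.3)"
```

```text
time_s: 5.68
tcp_pos: [487.3, 71.5, 51.6]
ee_rot: [[-0.998, -0.056, 0.0], [-0.056, 0.998, 0.0], [-0.0, 0.0, -1.0]]
force: [-5.8, 0.0, 17.1]
opening: 0.4
grip_force: 8.9
time_s: 6.52
tcp_pos: [490.4, -69.4, 119.5]
ee_rot: [[-0.999, -0.053, -0.001], [-0.053, 0.999, 0.0], [0.001, 0.0, -1.0]]
force: [0.2, 0.2, 0.6]
opening: 0.2
grip_force: 0.0
goal [490.7 -68.5  64.8] shift [-0.4  0.9 54.7] tool y 93.05 scale y 93.21
goal [494.2 -68.3  51.6] shift [-4.   0.9 67.9] tool y 93.05 scale y 93.21
```

Firm stop confirmed (17 N with 0.2 mm of movement). Now tare.

```bash
python3 -m creep '[0,1,30,0,0,0,1,54,0,0,0,1,54,0,0,-1,1,58,0,0,-2,1,61,0,0,-3,1,64,0,0,-4,1,66,0,0,-4,1,68,0,0,-4,1,69,0,0,-4,1,70,0,0,-4,1,70,0,0,-4,1,70,0,0]' 
python3 -c "
from h import *
goal(-9.5,-81.5,8.3)"
```

```text
time_s: 7.52
tcp_pos: [496.2, -67.0, 52.1]
ee_rot: [[-0.998, -0.056, 0.002], [-0.056, 0.998, 0.001], [-0.002, 0.001, -1.0]]
force: [-4.7, 4.1, 14.7]
opening: 0.6
grip_force: 7.7
goal [494.2 -68.3  51.6] shift [ 2.  -1.1  0.5] tool y 93.2 scale y 93.21
```

```bash
python3 -m creep '[0,0,1,0,0,0,0,1,0,0,0,0,1,0,0]'; python3 -m creep '[1,0,-5,0,0,4,0,-15,0,0,4,0,-40,0,0,30,0,-70,0,0,70,0,-90,0,0,100,0,-100,0,0,120,0,-100,0,0,120,0,-100,0,0,120,0,-100,0,0,120,0,-100,0,0]'
python3 -c "
from h import *
import cv2
b=snapshot('top')[100:310,110:540,::-1];cv2.imwrite('pics/end.png',cv2.resize(b,(800,391),interpolation=cv2.INTER_CUBIC))"
```

```text
time_s: 7.77
tcp_pos: [496.3, -67.0, 51.9]
ee_rot: [[-0.998, -0.056, 0.002], [-0.056, 0.998, 0.001], [-0.002, 0.001, -1.0]]
force: [-7.5, 4.7, 20.9]
opening: 0.2
grip_force: 10.9
time_s: 8.6
tcp_pos: [376.0, -74.4, 149.0]
ee_rot: [[-0.998, -0.056, 0.002], [-0.056, 0.998, -0.0], [-0.002, -0.001, -1.0]]
force: [-0.2, -0.4, -0.8]
opening: 0.2
grip_force: 0.0
```

View pics/end.png

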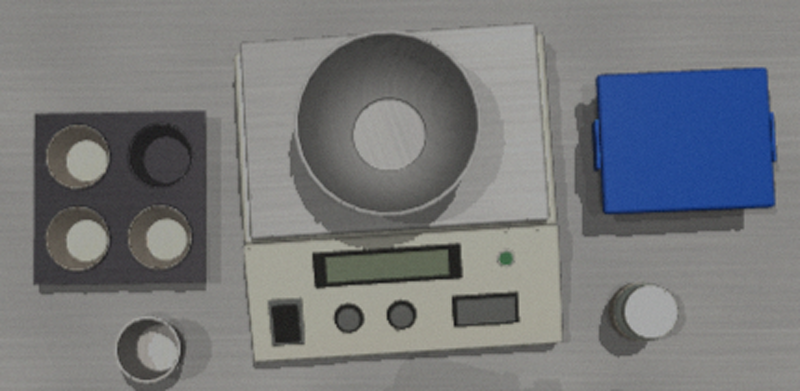

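The final view shows everything in place: rocker at (286,323), keys up, bowl, tin, tub, cup and jar where they were, and the arm clear. Handing in.

```bash
python3 -c "
from plant import *
print(hand_in())"
```

```text
the job is handed in; nothing more can be done
None
```

I pressed the rocker, the grams key and the tare bar in that order, each to a firm stop and released before the next, and handed the job in at about 9 s with the arm clear and nothing else moved in the final picture; no verdict came back.

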